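# Unhook a dip basket from the guarded drip hook and seat it in its tray

### The job

The steel dip basket with the cleaned pump parts hangs on the deep upturned hook of the drip stand. Lift its cross bar past the hook's tip, easing the sprung white finger above it up without forcing it against its stop, draw the basket out towards the open side of the hook and set it down gently, upright and flat, fully inside the black drip tray, then let go. Keep the basket level all the way, even while it comes off the hook, so that no parts roll out, and leave the canister, the pump and the wrench where they are.

Things in the scene. Friction and masses are not known exactly. Their poses are not given: they have to be found in the camera images.
- basket: Loose open dip basket of sheet steel, 0.3 to 0.52 kg, small parts fixed in it. Box 90 mm (x) by 110 mm (y), 40 mm high; origin at the centre of its underside, z up. Flat uprights 12 x 4 mm at y = +-50 mm, x = 0, 233 mm high, carry a round cross bar and, on top, a black grip bar. Held by the middle of the grip bar it hangs level. Starts hanging in the hook, its x along the stand's x.
- basket_grip (a point): Centre of the black grip bar, 230 mm above the basket's underside. The bar runs along the basket's y: 98 mm long, 14 mm wide (x), 22 mm high; free from above and on both x sides.
- basket_bar (a point): Centre of the basket's round cross bar: 8 mm thick, along the basket's y between the uprights, 129 mm above the underside. It is what hangs in the hook.
- stand: Fixed drip stand. Origin on the bench straight below the hook's seat, z up. The open (tip) side of the hook faces the stand's -x; the basket comes out that way. Post at x = 80 to 102 mm, 210 mm high. Green base plate x -55 to 115 mm, y +-60 mm, 10 mm high.
- hook_seat (a point): Middle of the floor of the hook's slot, 160 mm above the bench, where the cross bar rests. Slot runs along y; its back at x = 12 mm is 12 mm high, its front is the upturned tip. From here the basket's bar must come 32 mm out (stand's -x) to be off the finger above, and 80 mm until the basket's rear wall is clear of the hook too.
- tray: Fixed black plastic drip tray, open on top, outside 110 mm (its x) by 130 mm (its y), 20 mm high, walls and floor 4 mm; origin at the centre of its underside. The basket fits inside with its x along the tray's x, either way round, with 6 mm to spare on each side.
- tray_in (a point): Centre of the tray's inner floor, 4 mm above the bench; the seated basket's origin comes here.
- canister: Bystander: loose cream plastic pot, open on top, 108 mm across, 125 mm high; origin at the centre of its underside.
- pump: Bystander: loose fuel pump unit standing on its round cream flange, 100 mm across, 75 mm high with a thin rod to 77 mm; origin at the centre of its underside.
- wrench: Bystander: steel wrench, 180 mm long, lying on the bench.
- hook_front (a point): Fixed point 19 mm in front of the seat, at seat height, within the flat upturned tip (6 mm thick, 32 mm wide). Top of the tip: 16 to 42 mm above this point; the guard bearing it was clamped at an unmeasured height (does not move): feel or see it. Two thin cheeks, y +-16 mm, run back from the tip to the post; their lower edge is 56 mm below the tip's top.
- finger_root (a point): Fixed point on the post's front, at seat height. From the guard above it a slippery white nylon finger, 12 mm wide, 8 mm thick, reaches over the slot to 26 mm in front of the seat. Its underside rests 5 mm above the top of the tip. It yields straight up by 7 mm: 2 N at first touch, 1.2 N more per mm, then a hard stop. So the bar passes the tip with the finger pushed up 3 to 7 mm (6 to 10 N).

How it is judged:
On the way:
1. the basket's cross bar is out in front of the hook's tip (x of basket_bar in the frame of stand below -0.04 m and height (world z) of basket_bar above 0.16 m), for 0.1 s.
At the end, for the whole second after the job is handed in: The basket stands released and at rest inside the tray: its origin within 12 mm of the tray's centre in plan and less than 8 mm above the bench, tilted less than 0.04 rad, its x axis within 0.15 rad of the tray's (either way round) (horizontal distance between basket and tray_in below 0.012 m and height (world z) of basket below 0.008 m and angle between basket's own z axis and vertical below 0.04 rad and angle between the x axis of basket and the x axis of tray, either way round below 0.15 rad and linear speed of basket below 0.02 m/s and contact force between basket and the fingers below 0.1 N); the robot touches nothing.
It fails at once if the basket is forced against the stand: more than 15 N between them once its cross bar is lifted 6 mm off the seat, or more than 40 N at any time (contact force between basket and stand above 40 N or (contact force between basket and stand above 15 N and height (world z) of basket_bar above 0.17 m)).
It fails at once if the basket is dropped or banged onto the tray: more than 40 N between them (contact force between basket and tray above 40 N).
It fails at once if the basket is tipped more than 0.2 rad (angle between basket's own z axis and vertical above 0.2 rad).
It fails at once if the canister, the pump or the wrench is moved more than 15 mm (distance of any of canister, pump, wrench from where it was at the start of the episode above 0.015 m).
It also fails if it takes over 58 s, if anything falls off the work surface, if the arm or the gripper's body presses on something with over 40 N, if the wrist force passes 120 N, or if a joint passes its speed limit or range.

### The arm

A 6-joint arm with a two-finger parallel gripper is mounted at the origin on the work surface. World frame = base frame: x ahead of the robot, y to its left, z up, the work surface at z = 0. Lengths are in m, angles in rad, forces in N, time in s.
With the tool pointing down it reaches from about 0.325 to 0.85 m from the base axis. Payload 4.4 kg.
Tool frame: the origin (TCP) lies midway between the tips of the shut fingers; the grasp point (between the pads) lies 19 mm behind it; z points along the fingers, y is the line along which they close (so a half turn about z gives the same grasp; the last joint's range is limited). The gripper opens to 94 mm and grips with 3 to 60 N. Pads are 16 mm wide; open, the fingers measure 119 mm over their backs; the gripper's body (75 mm by 177 mm) begins 78 mm behind the grasp point.
Start: joints at [0.984, 0.207, 1.542, -0, 1.393, -0.15], TCP at [0.243, 0.521, 0.17] pointing down, gripper open.
Joint ranges: [-2.73, 2.73], [-0.86, 2.22], [0.23, 2.46], [-1.11, 4.25], [0.08, 2.63], [-2.82, 2.82]. Speed limits (rad/s): [2.79, 2.79, 3.14, 3.14, 3.14, 3.14].

### API

Orientations are given as a unit quaternion [w, x, y, z].
In Python, from cell import ctrl gives the robot as it stands.
- The arm moves only by the tool step_arm, never from a script. Its argument "moves" is one flat list of numbers, 7 for each row, row after row: the shift along the tool's x, y, z in m, then the turn, a rotation vector about the tool's x, y, z in rad, then the finger opening in m, from 0 to 0.094. In form: [dx, dy, dz, rx, ry, rz, claw, dx, dy, dz, rx, ry, rz, claw, ...]. A call has 1 to 20 rows; each row shifts and turns the commanded pose from where the row before left it, along the tool's axes as they then stand; what a row does not reach is not made up. A row lasts 1/12 s, in which the tool goes at most 41.7 mm and 7.16 degrees, less where a joint would pass 70% of its speed; a pose out of reach is approached as far as the arm can. A call is refused whole if a number of a shift passes 0.0417 or a number of a turn 0.125, either way. A call with a gripper value outside its range is refused whole. The fingers move at their own pace and stop on an object; the grip force is fixed at half the most. Time passes only in rows, so rows that do not move let the fingers close. It gives the time, the measured TCP pose, the force, the opening and the grip force at its end, in the units of the state.
- ctrl.sense(): the state, without advancing time (a new reading comes with each control period).
- ctrl.snapshot(name): name is "side" or "top"; returns (picture, depth): 400x640x3 uint8, blue, green, red; 400x640 float32, m along the optical axis (not along the pixel's ray), 0 where there is no reading.
- ctrl.camera_info(name): a dict with "intrinsics" (3x3 intrinsics, pixels), "R" (3x3) and "t" (3): a world point X has camera coordinates R X + t. Camera axes: x right, y down, z forward; pixel columns grow to the right and rows downward; lengths in m; the calibration is good to about 2 mm. A picture is of the moment at which its call begins. camera_info takes no time and is no camera call.
- ctrl.close_job(): hands the job in; it is judged then, once.
Trained networks look in the newest picture that a camera, given by its name, has taken for a name from the list of things; names that differ only in an ending like _2 or _b are one class to them, and where a whole thing is asked for, a point or a joint stands for the part that bears it (a point fixed in the world has none). Each returns a list of dicts, best first, with "confidence" (0 to 1); they miss things now and then, are a little off and sometimes report something else, mostly with a low value. They report only what shows in the picture. A call takes as long as a camera call.
- ctrl.silhouettes(camera, target): "region" (400x640 bool, what is visible of it).
- ctrl.place_of(camera, target): "centre" ([x, y, z] in m, in world coordinates, good to about 4 mm: a listed point, or the origin of a listed thing).
The state is a dict: "clock": time; "q": joint angles; "qvel": joint speeds; "joint_efforts": joint torques, N m; "tcp_pos": TCP position; "ee_rot": TCP orientation; "ft_force": force on the tool from outside, world axes, zero at the start; "wrist_torque": the same for the moment, N m; "opening": finger opening in m; "gripper_force": force on a finger pad.
Only numpy, scipy, OpenCV 4.12 (cv2) and the standard library are available. Lean on these libraries where they do the work, as an engineer would, in place of code of your own. Each camera call takes 0.05 s, during which the arm holds its last target. There are 200 camera calls.

## Working session

There is one attempt and no reset: what is moved stays moved. The work goes in short steps, Python scripts to look and compute and a tool call to move; the robot and the scene stay as the last step left them, time stands still between calls to the robot, and variables do not carry over. Pictures are saved under pics/ and viewed, at most 10 in all, crops included, and the job is handed in when it is done.

Besides the shell and the picture viewer there is one more tool, called after ">>>" as name(argument=value, ...) on one line, values as JSON. step_arm: Moves the arm, as the interface text tells. Its arguments: {"type":"object","properties":{"moves":{"type":"array","items":{"type":"number"}}},"required":["moves"]}

```bash
mkdir -p pics; cat > h.py <<'E'
from cell import ctrl
import numpy as np, cv2
def pts(cam,depth,mask):
    c=ctrl.camera_info(cam);K=np.array(c["intrinsics"]);R=np.array(c["R"]);t=np.array(c["t"])
    v,u=np.nonzero(mask&(depth>0));z=depth[v,u]
    P=np.c_[(u-K[0,2])/K[0,0]*z,(v-K[1,2])/K[1,1]*z,z]
    return (P-t)@R
E
python3 - <<'E'
from h import *
np.set_printoptions(precision=4,suppress=True)
ims=[]
for c in("side","top"):
    im,d=ctrl.snapshot(c);ims.append(im);np.save(c+"_d.npy",d)
    i=ctrl.camera_info(c);print(c,-np.array(i["R"]).T@np.array(i["t"]))
    for n in["basket","basket_grip","basket_bar","stand","hook_seat","hook_front","finger_root","tray","tray_in","canister","pump","wrench"]:
        print(c,n,[(np.array(r["centre"]),round(r["confidence"],2)) for r in ctrl.place_of(c,n)[:2]])
    cv2.imwrite(f"pics/{c}1.png",im)
print(ctrl.sense())
E
```

```text
side [0.2072 0.427  0.8251]
side basket [(array([ 0.5565, -0.1626,  0.036 ]), 0.81), (array([ 0.6333, -0.1345,  0.161 ]), 0.24)]
side basket_grip [(array([ 0.5586, -0.1592,  0.2634]), 0.89)]
side basket_bar [(array([ 0.559 , -0.1615,  0.1631]), 0.67)]
side stand [(array([ 0.5582, -0.1588,  0.0006]), 0.96)]
side hook_seat [(array([ 0.5606, -0.1608,  0.1606]), 0.94), (array([ 0.5586, -0.1592,  0.1599]), 0.56)]
side hook_front [(array([ 0.5429, -0.1663,  0.1604]), 0.71)]
side finger_root [(array([ 0.6388, -0.1318,  0.1591]), 0.63)]
side tray [(array([0.6157, 0.1642, 0.0012]), 0.92)]
side tray_in [(array([0.6146, 0.164 , 0.0039]), 0.79)]
side canister [(array([ 0.786 ,  0.0071, -0.0027]), 0.59), (array([0.6138, 0.1631, 0.0025]), 0.52)]
side pump [(array([ 0.3822, -0.0281,  0.0038]), 0.72)]
side wrench [(array([ 0.7845, -0.1789, -0.0021]), 0.61), (array([ 0.5603, -0.1564,  0.2639]), 0.48)]
top [0.452  0.014  1.1061]
top basket [(array([ 0.557 , -0.1572,  0.0306]), 0.56)]
top basket_grip []
top basket_bar [(array([ 0.5565, -0.1585,  0.1684]), 0.67)]
top stand [(array([ 0.5574, -0.1603,  0.
[... 390 characters left out ...]
7]), 0.65), (array([ 0.5556, -0.1653,  0.1596]), 0.51)]
top pump [(array([ 0.38  , -0.0226, -0.0001]), 0.56)]
top wrench [(array([ 0.7828, -0.1749,  0.0031]), 0.65), (array([ 0.7853,  0.0112, -0.0031]), 0.45)]
{'clock': 1.3, 'q': array([ 0.9835,  0.2066,  1.5415, -0.    ,  1.3935, -0.1505]), 'qvel': array([ 0.0008, -0.    , -0.0007, -0.0014,  0.0005, -0.0015]), 'joint_efforts': array([  0.0002, -37.0879, -28.1756,   0.07  ,   0.0273,   0.    ]), 'tcp_pos': array([0.2433, 0.521 , 0.1702]), 'ee_rot': array([ 0.    ,  0.2167,  0.9762, -0.    ]), 'ft_force': array([-0.1261,  0.4397, -0.3546]), 'wrist_torque': array([-0.03  , -0.0035,  0.0633]), 'gripper_force': 0.0, 'opening': 0.093513250177549}
```

View pics/side1.png

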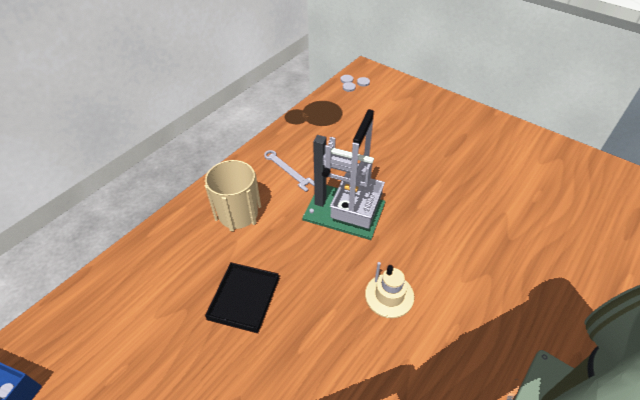

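View pics/top1.png

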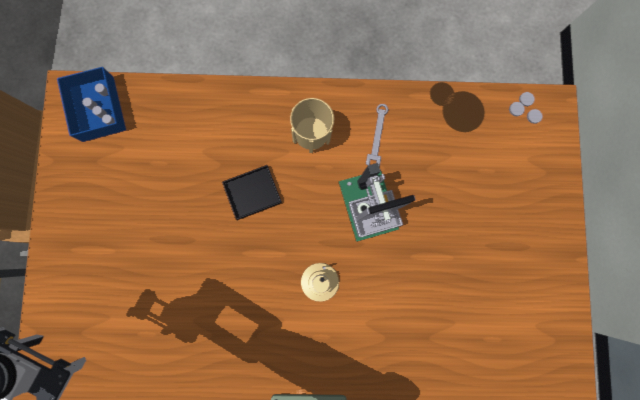

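```bash
python3 - <<'E'
from h import *
np.set_printoptions(precision=4,suppress=True)
for c in("side","top"):
    d=np.load(c+"_d.npy")
    for n in("tray","stand","basket","basket_grip"):
        r=ctrl.silhouettes(c,n)
        if not r: print(c,n,"none");continue
        P=pts(c,d,r[0]["region"])
        if n=="tray": P=P[(P[:,2]>.012)&(P[:,2]<.026)]
        if n=="stand": P=P[(P[:,2]<.02)&(P[:,2]>.004)]
        if n.startswith("basket"): P=P[(P[:,2]>.24)&(P[:,2]<.30)]
        if len(P)<10: print(c,n,len(P));continue
        ce,sz,a=cv2.minAreaRect(P[:,:2].astype(np.float32)*1000)
        print(c,n,len(P),np.round(ce,1),np.round(sz,1),round(a,1),"z95",np.percentile(P[:,2],[5,50,95]))
E
```

```text
side tray 655 [614.  162.8] [111.4 132.2] 21.9 z95 [0.0127 0.0183 0.0214]
side stand 1314 [ 607.2 -218.9] [170.3 264.2] 17.2 z95 [0.0065 0.0099 0.0131]
side basket 402 [ 556.7 -158.7] [ 13.6 105.8] 16.9 z95 [0.2467 0.2741 0.2769]
side basket_grip 401 [ 556.7 -158.7] [ 13.6 105.8] 16.9 z95 [0.2467 0.2741 0.2769]
top tray 260 [613.8 164.8] [111.1 129.8] 22.7 z95 [0.0134 0.0177 0.0214]
top stand 767 [ 592.9 -148. ] [185.  119.4] 16.9 z95 [0.0052 0.0083 0.0122]
top basket 354 [ 556.5 -157.2] [ 14.1 101.5] 17.1 z95 [0.2632 0.2736 0.2762]
top basket_grip 362 [ 556.9 -158.5] [ 14.1 104.2] 17.1 z95 [0.2622 0.2735 0.2762]
```

Side view: the stand, with the basket in its hook, is at about (345,185), tray at (243,297), canister (233,195), pump (390,290). The top view agrees: tray (253,192), stand (370,208), pump (320,282), canister (312,125). The network's points match these. The grip bar is at (0.557,-0.158), top 0.276 as expected, yaw 17.1°. The tray is at (0.614,0.164), yaw 22.3°.

>>> step_arm(moves=[0,0,-0.027,0,0,0.1194,0.094,0,0,-0.027,0,0,0.1194,0.094,0,0,-0.027,0,0,0.1194,0.094,0,0,-0.027,0,0,0.1194,0.094,0,0,-0.027,0,0,0.1194,0.094,0,0,-0.027,0,0,0.1194,0.094,0,0,-0.027,0,0,0.1194,0.094])

```text
clock: 2.28
tcp_pos: [0.2431, 0.5209, 0.3607]
ee_rot: [-0.0, 0.597, 0.803, 0.0]
ft_force: [0.2, 0.2, 0.1]
opening: 0.0939
gripper_force: 0.0
```

```bash
python3 - <<'E'
from h import *
np.set_printoptions(precision=4,suppress=True)
a=np.radians(17.1);R=np.array([[np.cos(a),-np.sin(a)],[np.sin(a),np.cos(a)]])
for c in("side","top"):
    d=np.load(c+"_d.npy");P=pts(c,d,np.ones(d.shape,bool))
    L=(P[:,:2]-[.557,-.160])@R
    for nm,m in dict(finger=(L[:,0]>-30)&(L[:,0]<60)&(abs(L[:,1])<.009),tip=(abs(L[:,0]+.021)<.006)&(abs(L[:,1])<.018)).items():
        m=m&(L[:,0]>-.03)&(P[:,2]>.16)&(P[:,2]<.24)
        h=np.histogram(P[m,2],np.arange(.16,.241,.004));print(c,nm,h[0])
    m=(abs(L[:,0])<.03)&(abs(L[:,1])<.01)&(P[:,2]>.16)&(P[:,2]<.245)
    print(np.c_[L[m]*1000,P[m,2:]*1000].round()[::3][:25].tolist())
s=ctrl.sense();print(s["tcp_pos"],s["ee_rot"],s["q"])
E
```

```text
side finger [ 44  36  84  71   8  12  56 149  17  10  13  19  56   3   0   0   0   0
   0   0]
side tip [ 8  9  6 14  9  1  9 21  1  0  0  0  0  0  0  0  0  0  0  0]
[[30.0, -4.0, 190.0], [29.0, 0.0, 191.0], [23.0, -4.0, 189.0], [24.0, 0.0, 190.0], [4.0, -5.0, 192.0], [25.0, 6.0, 192.0], [7.0, -1.0, 191.0], [2.0, -3.0, 191.0], [-3.0, -8.0, 188.0], [25.0, 3.0, 187.0], [7.0, -0.0, 189.0], [0.0, 1.0, 192.0], [-5.0, -4.0, 190.0], [-12.0, -7.0, 189.0], [22.0, 6.0, 187.0], [4.0, 2.0, 190.0], [-2.0, 1.0, 191.0], [-8.0, -1.0, 190.0], [-14.0, -3.0, 191.0], [-19.0, -5.0, 191.0], [28.0, -7.0, 171.0], [6.0, 4.0, 188.0], [-1.0, 4.0, 190.0], [-8.0, 1.0, 190.0], [-14.0, -0.0, 190.0]]
top finger [  3   8  54  13   2   7  86 100   9   6   5  32  55   0   0   0   0   0
   0   0]
top tip [ 0  3  0 15  6  0 12 13  1  0  0  0  0  0  0  0  0  0  0  0]
[[30.0, -4.0, 187.0], [28.0, -1.0, 190.0], [27.0, 4.0, 188.0], [25.0, -2.0, 192.0], [28.0, 8.0, 172.0], [25.0, 5.0, 191.0], [23.0, -2.0, 190.0], [26.0, 6.0, 171.0], [22.0, 3.0, 188.0], [20.0, -3.0, 190.0], [23.0, 4.0, 171.0], [19.0, 2.0, 189.0], [18.0, -6.0, 184.0], [21.0, 5.0, 170.0], [17.0, 3.0, 190.0], [16.0, -5.0, 184.0], [17.0, 6.0, 184.0], [15.0, 0.0, 188.0], [17.0, 8.0, 169.0], [14.0, 5.0, 187.0], [-4.0, 2.0, 189.0], [-6.0, -5.0, 189.0], [-5.0, 6.0, 186.0], [-7.0, 1.0, 190.0], [-7.0, 6.0, 180.0]]
[0.2431 0.5209 0.3607] [-0.      0.5966  0.8025  0.0001] [0.9835 0.1319 1.2449 0.     1.7645 0.6912]
```

>>> step_arm(moves=[-0.039,0.0053,0,0,0,0,0.094,-0.039,0.0053,0,0,0,0,0.094,-0.039,0.0053,0,0,0,0,0.094,-0.039,0.0053,0,0,0,0,0.094,-0.039,0.0053,0,0,0,0,0.094,-0.039,0.0053,0,0,0,0,0.094,-0.039,0.0053,0,0,0,0,0.094,-0.039,0.0053,0,0,0,0,0.094,-0.039,0.0053,0,0,0,0,0.094,-0.039,0.0053,0,0,0,0,0.094,-0.039,0.0053,0,0,0,0,0.094,-0.039,0.0053,0,0,0,0,0.094,-0.039,0.0053,0,0,0,0,0.094,-0.039,0.0053,0,0,0,0,0.094,-0.039,0.0053,0,0,0,0,0.094,-0.039,0.0053,0,0,0,0,0.094,-0.039,0.0053,0,0,0,0,0.094,-0.039,0.0053,0,0,0,0,0.094,-0.039,0.0053,0,0,0,0,0.094])

```text
clock: 3.87
tcp_pos: [0.5576, -0.1597, 0.3593]
ee_rot: [0.0, 0.594, 0.804, 0.0]
ft_force: [0.7, 0.1, -0.5]
opening: 0.0938
gripper_force: 0.0
```

```bash
cat >> h.py <<'E'
from scipy.spatial.transform import Rotation as Ro
def delta(goal,yaw_y=None):
    s=ctrl.sense();w=s["ee_rot"];R=Ro.from_quat([w[1],w[2],w[3],w[0]]).as_matrix()
    a=np.degrees(np.arctan2(R[1,1],R[0,1]))
    print("tcp",s["tcp_pos"].round(4),"tool delta",(R.T@(np.array(goal)-s["tcp_pos"])).round(4),"yaw_y",a.round(2),"tilt z",R[:,2].round(4),"F",s["ft_force"].round(2))
E
python3 -c "
from h import *
delta([.557,-.1585,.246])
im,d=ctrl.snapshot('side');cv2.imwrite('pics/s2.png',im[60:300,200:500].repeat(2,0).repeat(2,1))
for c in('side','top'):
  if c=='top': ctrl.snapshot(c)
  print([r['centre'] for r in ctrl.place_of(c,'basket_grip')])
"
```

```text
tcp [ 0.5576 -0.1597  0.3593] tool delta [ 0.0013 -0.0003  0.1133] yaw_y 17.06 tilt z [ 3.e-04  0.e+00 -1.e+00] F [ 0.67  0.06 -0.53]
[[0.5582, -0.1587, 0.2627]]
[[0.5603, -0.1588, 0.2646]]
```

>>> step_arm(moves=[0.001,0,0.035,0,0,0,0.094,0,0,0.035,0,0,0,0.094,0,0,0.023,0,0,0,0.094,0,0,0.015,0,0,0,0.094,0,0,0.005,0,0,0,0.08,0,0,0,0,0,0,0.06,0,0,0,0,0,0,0.04,0,0,0,0,0,0,0.03,0,0,0,0,0,0,0.02,0,0,0,0,0,0,0.015,0,0,0,0,0,0,0,0,0,0,0,0,0,0,0,0,0,0,0,0,0,0,0,0,0,0,0,0,0,0,0,0,0,0,0])

```text
clock: 5.32
tcp_pos: [0.5569, -0.1568, 0.2462]
ee_rot: [-0.0, 0.594, 0.804, -0.0]
ft_force: [-0.1, -0.2, -0.3]
opening: 0.0244
gripper_force: 0.0
```

```bash
python3 -c "
from h import *
delta([.557,-.1585,.246])
im,d=ctrl.snapshot('side');cv2.imwrite('pics/s3.png',cv2.resize(im[80:280,260:460],(600,600)))
"
```

```text
tcp [ 0.5569 -0.1568  0.2462] tool delta [-0.0017 -0.0004  0.0002] yaw_y 17.08 tilt z [-2.e-04  0.e+00 -1.e+00] F [-0.05 -0.17 -0.31]
```

View pics/s3.png

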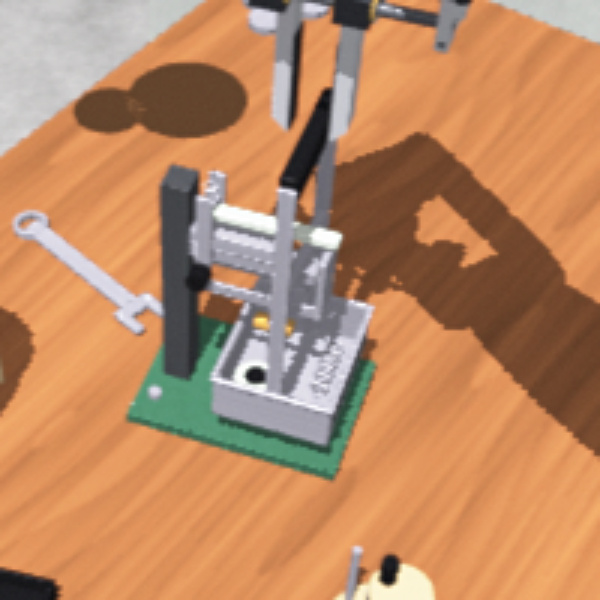

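The fingers (crop 285,110 and 345,120) straddle the black grip bar (310,140) and are still closing. The bar is in the seat and the finger (275,225) is over it.

>>> step_arm(moves=[-0.0016,0,0,0,0,0,0,0,0,0,0,0,0,0,0,0,0,0,0,0,0,0,0,0,0,0,0,0,0,0,0,0,0,0,0,0,0,0,0,0,0,0])

```text
clock: 5.87
tcp_pos: [0.5574, -0.1583, 0.2462]
ee_rot: [-0.0, 0.594, 0.804, -0.0]
ft_force: [0.1, 0.0, 0.8]
opening: 0.0003
gripper_force: 0.0
```

```bash
python3 -c "
from h import *
s=ctrl.sense();print(s['opening'],s['gripper_force'],s['q'])
im,d=ctrl.snapshot('side');a=cv2.resize(im[60:260,260:460],(400,400))
im2,d2=ctrl.snapshot('top');b=cv2.resize(im2[110:270,290:450],(400,400))
cv2.imwrite('pics/s4.png',np.hstack([a,b]))
for c in('side','top'): print([r['centre'] for n in('basket_grip','basket','basket_bar') for r in ctrl.place_of(c,n)[:1]])
"
```

```text
0.0002901199722725663 0.0 [-4.25971490e-01  1.68273322e-01  1.43042680e+00 -3.55878637e-06
  1.54290579e+00 -7.24205338e-01]
[[0.5571, -0.1605, 0.2617], [0.5552, -0.1596, 0.0358], [0.5603, -0.1621, 0.1591]]
[[0.5573, -0.1544, 0.0315], [0.5576, -0.1576, 0.1659]]
```

View pics/s4.png

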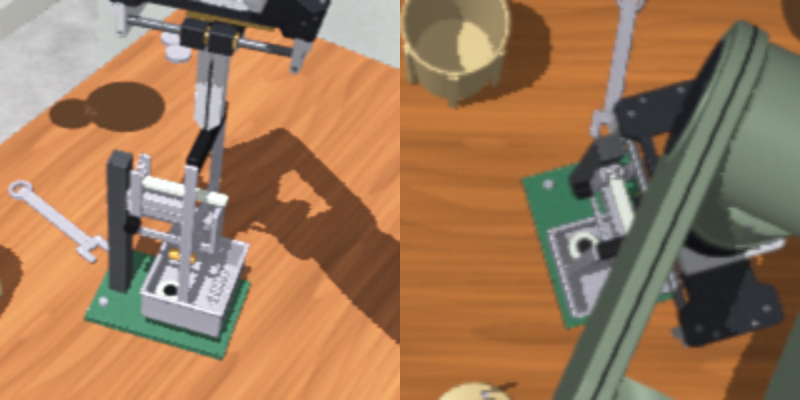

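```bash
python3 -c "
from h import *
np.set_printoptions(precision=3,suppress=True)
im,d=ctrl.snapshot('side')
for u,v in [(363,110),(364,116),(364,120),(365,123),(366,127),(361,133),(358,138),(370,114),(371,118),(368,125)]:
  m=np.zeros(d.shape,bool);m[v,u]=1;print(u,v,im[v,u],pts('side',d,m))
"
```

```text
363 110 [120 113 113] [[ 0.556 -0.15   0.315]]
364 116 [140 134 134] [[ 0.555 -0.153  0.299]]
364 120 [180 172 172] [[ 0.554 -0.153  0.291]]
365 123 [208 201 200] [[ 0.551 -0.152  0.286]]
366 127 [18 15 14] [[ 0.55  -0.157  0.273]]
361 133 [33 29 30] [[ 0.546 -0.133  0.276]]
358 138 [35 31 32] [[ 0.543 -0.119  0.276]]
370 114 [166 160 159] [[ 0.544 -0.155  0.308]]
371 118 [77 73 70] [[ 0.546 -0.164  0.292]]
368 125 [18 18 16] [[ 0.553 -0.168  0.269]]
```

The fingers are shut above the bar. Their visible ends sit at z≈0.28 by depth, although the reported TCP z is 0.246. I'll measure where the fingers really are before moving.

```bash
python3 -c "
from h import *
np.set_printoptions(precision=4,suppress=True)
im,d=ctrl.snapshot('side');P=pts('side',d,np.ones(d.shape,bool))
s=ctrl.sense();w=s['ee_rot'];R=Ro.from_quat([w[1],w[2],w[3],w[0]]).as_matrix()
L=(P-s['tcp_pos'])@R*1000
for z in range(-110,20,6):
  m=(abs(L[:,2]-z)<3)&(abs(L[:,0])<45)&(abs(L[:,1])<45)
  if m.sum()>3: print(z,m.sum(),'x',np.percentile(L[m,0],[2,50,98]).round(1),'y',np.percentile(L[m,1],[2,50,98]).round(1))
print(s['tcp_pos'],s['ft_force'])
"
```

```text
-110 49 x [-2.7  8.1 10. ] y [-13.2   1.2  11.4]
-104 45 x [-5.4  7.8 10.2] y [-13.2  -1.4  11. ]
-98 44 x [-5.2  7.4 10.1] y [-13.1  -0.9  10.9]
-92 43 x [-8.4  8.1 10.1] y [-12.8  -4.6  10.4]
-86 43 x [-8.4  7.2  9.5] y [-13.1  -0.9  11.7]
-80 46 x [-5.1  7.9  9.9] y [-13.1  -3.3  11.5]
-74 42 x [-2.1  7.7 10.2] y [-13.2  -1.6  11.7]
-68 41 x [-10.    7.9  10.3] y [-13.1  -3.2  11. ]
-62 38 x [-3.9  7.6 10. ] y [-12.8  -4.9  10.3]
-56 39 x [-7.5  7.3  9.8] y [-12.6  -0.6  10.2]
-50 38 x [-5.8  7.7 10.9] y [-13.2  -2.2  11.6]
-44 36 x [-5.4  7.7  9.7] y [-12.7  -2.2  11.5]
-38 13 x [4.8 7.7 8.4] y [-8.1 -0.4  6.9]
-32 68 x [ 0.8 20.2 44.5] y [-6.3 -0.4  5.4]
-26 67 x [-42.6  22.2  44.6] y [-7.3 -4.6  6. ]
-20 29 x [-40.2  10.   44.6] y [-7.2 -6.9 -2.8]
-14 25 x [-39.3   2.7  41. ] y [-7.4 -7.  -6.6]
[ 0.5574 -0.1582  0.2462] [ 0.9084 -0.3275  0.1446]
```

The fingers are centred on the bar in plan, but their true tips are about 36 mm higher than the reported TCP. I'll open here, go down by that amount and check.

>>> step_arm(moves=[0,0,0,0,0,0,0.06,0,0,0,0,0,0,0.06,0,0,0,0,0,0,0.06,0,0,0,0,0,0,0.06,0,0,0,0,0,0,0.06,0,0,0,0,0,0,0.06,0,0,0,0,0,0,0.06,0,0,0,0,0,0,0.06])

```text
clock: 7.03
tcp_pos: [0.5574, -0.1583, 0.2462]
ee_rot: [0.0, 0.594, 0.804, 0.0]
ft_force: [-0.6, 0.1, -0.2]
opening: 0.0505
gripper_force: 0.0
```

>>> step_arm(moves=[0,0,0.006,0,0,0,0.06,0,0,0.006,0,0,0,0.06,0,0,0.006,0,0,0,0.06,0,0,0.006,0,0,0,0.06,0,0,0.006,0,0,0,0.06,0,0,0.005,0,0,0,0.06])

```text
clock: 7.53
tcp_pos: [0.557, -0.1581, 0.21]
ee_rot: [-0.001, 0.594, 0.804, -0.0]
ft_force: [0.2, -0.1, -0.6]
opening: 0.0601
gripper_force: 0.0
```

```bash
python3 -c "
from h import *
delta([.557,-.1585,.211])
im,d=ctrl.snapshot('side');cv2.imwrite('pics/s5.png',cv2.resize(im[60:260,260:460],(600,600)))
P=pts('side',d,np.ones(d.shape,bool))
s=ctrl.sense();w=s['ee_rot'];R=Ro.from_quat([w[1],w[2],w[3],w[0]]).as_matrix()
L=(P-s['tcp_pos'])@R*1000
for z in range(-70,10,6):
  for sg in(1,-1):
    m=(abs(L[:,2]-z)<3)&(abs(L[:,0])<15)&(sg*L[:,1]<50)&(sg*L[:,1]>15)
    if m.sum()>3: print(z,sg,m.sum(),np.percentile(L[m,1],[2,50,98]).round(1),end=' ')
  print()
"
```

```text
tcp [ 0.557  -0.1581  0.21  ] tool delta [-0.0004 -0.0001 -0.001 ] yaw_y 17.08 tilt z [-1.2e-03  5.0e-04 -1.0e+00] F [ 0.15 -0.06 -0.64]
-70 1 20 [29.6 34.5 41.6] -70 -1 22 [-42.1 -37.1 -30.7] 
-64 1 25 [29.5 33.1 40.8] -64 -1 17 [-42.6 -38.8 -30.8] 
-58 1 22 [29.5 32.6 40.9] -58 -1 22 [-42.4 -39.1 -30.3] 
-52 1 20 [29.4 33.6 40.8] -52 -1 19 [-42.1 -37.3 -31.2] 
-46 1 20 [29.8 33.  40.4] -46 -1 14 [-42.1 -37.  -32. ] 
-40 1 9 [29.8 30.9 36.1] -40 -1 7 [-37.9 -33.1 -30.3]
```

View pics/s5.png

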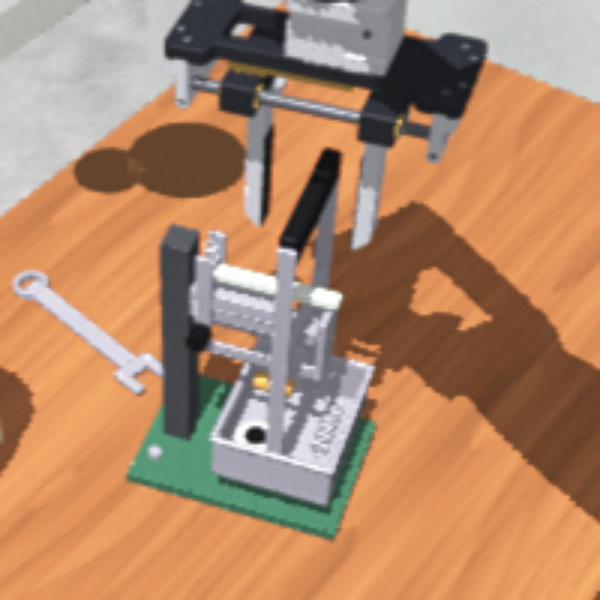

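The fingers (255,215 and 365,245) now straddle the grip bar (310,200), with their tips at z≈0.25. I'll close now.

>>> step_arm(moves=[0,0,0.001,0,0,0,0.03,0,0,0,0,0,0,0.02,0,0,0,0,0,0,0.016,0,0,0,0,0,0,0.014,0,0,0,0,0,0,0,0,0,0,0,0,0,0,0,0,0,0,0,0,0,0,0,0,0,0,0,0,0,0,0,0,0,0,0,0,0,0,0,0,0,0])

```text
clock: 8.42
tcp_pos: [0.5576, -0.1583, 0.2105]
ee_rot: [0.0, 0.594, 0.804, 0.0]
ft_force: [0.1, -0.3, 0.7]
opening: 0.0136
gripper_force: 30.0
```

>>> step_arm(moves=[0,0,-0.002,0,0,0,0,0,0,-0.002,0,0,0,0,0,0,-0.002,0,0,0,0,0,0,-0.002,0,0,0,0,0,0,-0.002,0,0,0,0,0,0,0,0,0,0,0,0,0,0,0,0,0,0])

```text
clock: 9.0
tcp_pos: [0.5575, -0.1583, 0.2204]
ee_rot: [0.0, 0.594, 0.804, 0.0]
ft_force: [0.1, 0.4, -4.3]
opening: 0.014
gripper_force: 30.0
```

```bash
python3 -c "
from h import *
delta([.557,-.1585,.211])
ims=[]
for c in('side','top'):
  im,d=ctrl.snapshot(c)
  for n in('basket','basket_bar','basket_grip'): print(c,n,[np.round(r['centre'],4) for r in ctrl.place_of(c,n)[:1]],ctrl.sense()['ft_force'])
"
```

```text
tcp [ 0.5575 -0.1583  0.2204] tool delta [-0.0001 -0.0005  0.0094] yaw_y 17.09 tilt z [ 2.e-04 -1.e-04 -1.e+00] F [ 0.08  0.36 -4.31]
side basket [array([ 0.5532, -0.163 ,  0.0432])] [ 0.41459782 -0.31283171 -3.68827362]
side basket_bar [array([ 0.5578, -0.1613,  0.1725])] [ 0.62383534 -0.24696069 -3.94849798]
side basket_grip [array([ 0.5591, -0.1572,  0.2723])] [-0.24549227 -0.64254697 -3.68790094]
top basket [array([ 0.5577, -0.1579,  0.0422])] [ 0.28170729 -0.44673195 -4.2779414 ]
top basket_bar [array([ 0.5571, -0.1564,  0.1753])] [-0.8554403   0.21808595 -3.41979954]
top basket_grip [] [ 0.55385618 -0.08044134 -3.97656131]
```

Basket lifted by about 10 mm and hanging freely, weight about 4.0 N. Next I'll feel for the finger.

>>> step_arm(moves=[0,0,-0.001,0,0,0,0,0,0,-0.001,0,0,0,0,0,0,0,0,0,0,0])

```text
clock: 9.65
tcp_pos: [0.5576, -0.1584, 0.2226]
ee_rot: [0.0, 0.594, 0.804, 0.0]
ft_force: [0.2, -0.8, -2.8]
opening: 0.0136
gripper_force: 30.0
```

>>> step_arm(moves=[0,0,-0.001,0,0,0,0,0,0,-0.001,0,0,0,0,0,0,0,0,0,0,0])

```text
clock: 9.9
tcp_pos: [0.5576, -0.1584, 0.2246]
ee_rot: [0.0, 0.594, 0.804, 0.0]
ft_force: [-0.2, 0.2, -4.3]
opening: 0.0136
gripper_force: 30.0
```

>>> step_arm(moves=[0,0,-0.001,0,0,0,0,0,0,0,0,0,0,0,0,0,0,0,0,0,0])

```text
clock: 10.15
tcp_pos: [0.5573, -0.1582, 0.225]
ee_rot: [-0.0, 0.594, 0.804, -0.0]
ft_force: [-0.3, -0.2, -4.5]
opening: 0.014
gripper_force: 30.0
```

>>> step_arm(moves=[0,0,-0.001,0,0,0,0,0,0,0,0,0,0,0,0,0,0,0,0,0,0])

```text
clock: 10.4
tcp_pos: [0.5572, -0.1582, 0.2257]
ee_rot: [-0.0, 0.594, 0.804, -0.0]
ft_force: [0.4, -0.0, -7.1]
opening: 0.0139
gripper_force: 30.0
```

```bash
python3 -c "
from h import *
F=[]
for i in range(6):
  ctrl.snapshot('side' if i%2 else 'top');F.append(ctrl.sense()['ft_force'][2])
print(np.mean(F),ctrl.sense()['tcp_pos'])
for c in('side','top'): print([np.round(r['centre'],4) for r in ctrl.place_of(c,'basket_bar')[:1]])
"
```

```text
-7.097046257107556 [ 0.55722879 -0.15818865  0.22601168]
[array([ 0.5599, -0.1617,  0.1774])]
[array([ 0.5529, -0.1587,  0.1818])]
```

Contact: 3.1 N over the weight, so the finger is pushed about 1 mm. That matches the 14 mm predicted from depth. I'll go 4 mm more, to about 5 mm of push and 8 N.

>>> step_arm(moves=[0,0,-0.001,0,0,0,0,0,0,-0.001,0,0,0,0,0,0,0,0,0,0,0])

```text
clock: 11.05
tcp_pos: [0.5572, -0.1582, 0.228]
ee_rot: [-0.0, 0.594, 0.804, -0.0]
ft_force: [-0.2, 0.0, -10.7]
opening: 0.0137
gripper_force: 30.0
```

>>> step_arm(moves=[0,0,-0.001,0,0,0,0,0,0,-0.001,0,0,0,0,0,0,0,0,0,0,0])

```text
clock: 11.3
tcp_pos: [0.5571, -0.1581, 0.2297]
ee_rot: [-0.0, 0.594, 0.804, -0.0]
ft_force: [0.6, -0.1, -11.4]
opening: 0.0135
gripper_force: 30.0
```

```bash
python3 -c "
from h import *
F=[]
for i in range(6):
  ctrl.snapshot('side' if i%2 else 'top');F.append(ctrl.sense()['ft_force'])
print(np.mean(F,0),ctrl.sense()['tcp_pos'])
"
```

```text
[  0.85783909  -0.52204308 -11.64556366] [ 0.55717169 -0.15819534  0.22993614]
```

>>> step_arm(moves=[0,-0.002,0,0,0,0,0,0,-0.002,0,0,0,0,0,0,-0.002,0,0,0,0,0,0,-0.002,0,0,0,0,0,0,-0.002,0,0,0,0,0,0,-0.002,0,0,0,0,0,0,-0.002,0,0,0,0,0])

```text
clock: 12.18
tcp_pos: [0.5439, -0.1624, 0.2303]
ee_rot: [0.0, 0.594, 0.804, 0.0]
ft_force: [2.6, 0.9, -12.1]
opening: 0.0137
gripper_force: 30.0
```

>>> step_arm(moves=[0,-0.002,0,0,0,0,0,0,-0.002,0,0,0,0,0,0,-0.002,0,0,0,0,0,0,-0.002,0,0,0,0,0])

```text
clock: 12.52
tcp_pos: [0.5362, -0.1648, 0.2303]
ee_rot: [0.0, 0.594, 0.804, 0.0]
ft_force: [2.4, 1.4, -12.6]
opening: 0.0136
gripper_force: 30.0
```

>>> step_arm(moves=[0,-0.002,0,0,0,0,0,0,-0.002,0,0,0,0,0,0,-0.002,0,0,0,0,0,0,-0.002,0,0,0,0,0,0,-0.002,0,0,0,0,0,0,-0.002,0,0,0,0,0,0,-0.003,0,0,0,0,0,0,-0.004,0,0,0,0,0,0,-0.004,0,0,0,0,0,0,0,0,0,0,0,0])

```text
clock: 13.35
tcp_pos: [0.5134, -0.1718, 0.2303]
ee_rot: [-0.0, 0.594, 0.804, -0.0]
ft_force: [-0.2, 0.8, -3.7]
opening: 0.0135
gripper_force: 30.0
```

```bash
python3 -c "
from h import *
ims=[]
for c in('side','top'):
  im,d=ctrl.snapshot(c);ims.append(im)
  for n in('basket','basket_bar','basket_grip'): print(c,n,[np.round(r['centre'],4) for r in ctrl.place_of(c,n)[:1]],ctrl.sense()['ft_force'])
a=cv2.resize(ims[0][60:260,280:480],(500,500))
cv2.imwrite('pics/s6.png',a)
"
```

```text
side basket [array([ 0.5108, -0.1732,  0.0526])] [-0.21407657 -0.33600386 -4.515802  ]
side basket_bar [array([ 0.5141, -0.1753,  0.1819])] [-0.60511005  0.93668055 -3.61241274]
side basket_grip [array([ 0.5138, -0.1702,  0.2814])] [ 1.03972509  0.28878056 -3.88750948]
top basket [array([ 0.5136, -0.169 ,  0.0479])] [ 0.57110869  0.01219885 -4.3295826 ]
top basket_bar [array([ 0.5145, -0.1712,  0.1867])] [-0.06405609 -0.04728435 -3.73932613]
top basket_grip [array([ 0.5171, -0.1741,  0.285 ])] [ 0.38514995  0.17512358 -3.96008719]
```

View pics/s6.png

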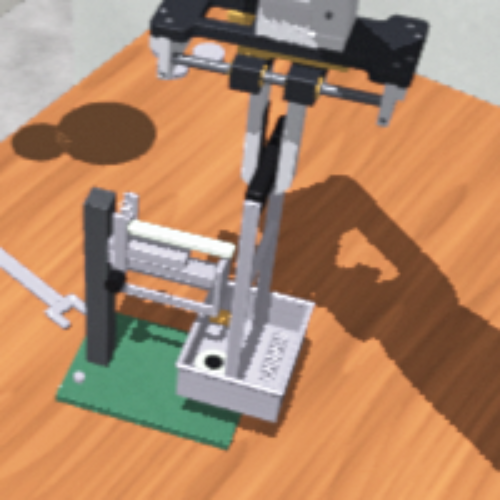

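The bar is out in front of the tip (crop 235,250), the basket is level, and the finger has sprung back. I'll draw it the rest of the way out, then lift.

>>> step_arm(moves=[0,-0.004,0,0,0,0,0,0,-0.006,0,0,0,0,0,0,-0.008,0,0,0,0,0,0,-0.008,0,0,0,0,0,0,-0.008,0,0,0,0,0,0,-0.006,0,0,0,0,0,0,-0.004,0,0,0,0,0,0,0,0,0,0,0,0,0,0,-0.006,0,0,0,0,0,0,-0.012,0,0,0,0,0,0,-0.016,0,0,0,0,0,0,-0.018,0,0,0,0,0,0,-0.018,0,0,0,0,0,0,-0.016,0,0,0,0,0,0,-0.01,0,0,0,0,0,0,-0.004,0,0,0,0])

```text
clock: 15.08
tcp_pos: [0.4737, -0.1849, 0.3335]
ee_rot: [0.003, 0.594, 0.804, 0.0]
ft_force: [1.2, -0.1, -3.1]
opening: 0.0138
gripper_force: 30.0
```

```bash
python3 -c "
from h import *
delta([.614,.164,.330])
for c in('side','top'):
  ctrl.snapshot(c)
  for n in('basket','basket_bar','basket_grip','tray','tray_in'): print(c,n,[np.round(r['centre'],4) for r in ctrl.place_of(c,n)[:1]])
"
```

```text
tcp [ 0.4737 -0.1849  0.3335] tool delta [0.2922 0.2367 0.0032] yaw_y 17.11 tilt z [ 0.0046 -0.0026 -1.    ] F [ 1.22 -0.08 -3.13]
side basket [array([ 0.3796, -0.0276,  0.0018])]
side basket_bar [array([ 0.4741, -0.188 ,  0.2831])]
side basket_grip [array([ 0.4741, -0.1854,  0.3888])]
side tray [array([ 0.6177,  0.164 , -0.0013])]
side tray_in [array([0.6152, 0.1609, 0.0036])]
top basket [array([ 0.4697, -0.1833,  0.1517])]
top basket_bar [array([ 0.4681, -0.1846,  0.2827])]
top basket_grip [array([ 0.4738, -0.1866,  0.383 ])]
top tray [array([6.148e-01, 1.617e-01, 3.000e-04])]
top tray_in [array([0.6145, 0.1617, 0.0043])]
```

>>> step_arm(moves=[0.006,0,0,0,0,0,0,0.012,0,0,0,0,0,0,0.018,0,0,0,0,0,0,0.02,0,0,0,0,0,0,0.02,0,0,0,0,0,0,0.02,0.003,0,0,0,0,0,0.02,0.008,0,0,0,0,0,0.02,0.014,0,0,0,0,0,0.018,0.018,0,0,0,0,0,0.018,0.022,0,0,0,0,0,0.018,0.024,0,0,0,0,0,0.018,0.024,0,0,0,0,0,0.018,0.024,0,0,0,0,0,0.016,0.022,0,0,0,0,0,0.014,0.02,0,0,0,0,0,0.012,0.018,0,0,0,0,0,0.01,0.014,0,0,0,0,0,0.008,0.012,0,0,0,0,0,0.004,0.008,0,0,0,0,0,0.002,0.004,0,0,0,0,0])

```text
clock: 17.35
tcp_pos: [0.6111, 0.1653, 0.3299]
ee_rot: [-0.0, 0.594, 0.805, -0.0]
ft_force: [-0.6, 0.5, -4.9]
opening: 0.0136
gripper_force: 30.0
```

>>> step_arm(moves=[0,0,0,0,0,-0.01,0,0,0,0,0,0,-0.02,0,0,0,0,0,0,-0.03,0,0,0,0,0,0,-0.02,0,0,0,0,0,0,-0.01,0,0,0,0,0,0,0,0])

```text
clock: 17.85
tcp_pos: [0.6109, 0.1632, 0.3306]
ee_rot: [0.0, 0.558, 0.83, 0.0]
ft_force: [-0.1, -0.5, -4.1]
opening: 0.014
gripper_force: 30.0
```

```bash
cat > m.py <<'E'
from h import *
np.set_printoptions(precision=4,suppress=True)
delta([.6145,.1635,.330])
s=ctrl.sense();w=s["ee_rot"];R=Ro.from_quat([w[1],w[2],w[3],w[0]]).as_matrix()
for c in('side','top'):
  im,d=ctrl.snapshot(c);cv2.imwrite(f'pics/{c}7.png',im)
  for n in('basket','basket_bar','basket_grip','tray','tray_in'): print(c,n,[np.round(r['centre'],4) for r in ctrl.place_of(c,n)[:1]])
  P=pts(c,d,np.ones(d.shape,bool));L=(P-s['tcp_pos'])@R
  bz=s['tcp_pos'][2]+.0545-.23   # basket underside
  for nm,lo,hi in(("rim",.034,.044),("grip",.235,.244),("box",.004,.044)):
    m=(abs(L[:,0])<.075)&(abs(L[:,1])<.065)&(P[:,2]>bz+lo)&(P[:,2]<bz+hi)
    if m.sum()>20:
      print(c,nm,m.sum(),'toolx',np.percentile(L[m,0],[1,99])*1000,'tooly',np.percentile(L[m,1],[1,99])*1000,cv2.minAreaRect((P[m,:2]*1000).astype(np.float32)))
E
python3 m.py
```

```text
tcp [0.6109 0.1632 0.3306] tool delta [-0.0011  0.0034  0.0006] yaw_y 22.23 tilt z [ 0.0003 -0.0001 -1.    ] F [-0.08 -0.55 -4.09]
side basket [array([0.6096, 0.1612, 0.1538])]
side basket_bar [array([0.6129, 0.1592, 0.2815])]
side basket_grip [array([0.6143, 0.1644, 0.382 ])]
side tray [array([0.6135, 0.1612, 0.0012])]
side tray_in [array([0.6159, 0.1624, 0.0057])]
side rim 642 toolx [-58.4627  55.097 ] tooly [-47.8034  45.8588] ((611.0242309570312, 161.10574340820312), (95.12178039550781, 115.08746337890625), 22.549474716186523)
side grip 494 toolx [-48.2418  47.1197] tooly [-19.7103  16.6349] ((608.1068115234375, 161.32669067382812), (37.00267028808594, 95.75926208496094), 7.628633499145508)
side box 2462 toolx [-57.1139  54.7948] tooly [-47.305   44.4539] ((611.0242309570312, 161.10574340820312), (95.12178039550781, 115.08746337890625), 22.549474716186523)
top basket [array([0.6091, 0.1642, 0.1542])]
top basket_bar [array([ 0.5577, -0.1624,  0.1562])]
top basket_grip []
top tray [array([0.615, 0.163, 0.002])]
top tray_in [array([0.6151, 0.1651, 0.003 ])]
top rim 190 toolx [-57.2927  28.0277] tooly [-47.4488  44.8436] ((615.5875244140625, 149.885498046875), (93.7965316772461, 86.54562377929688), 22.283536911010742)
top grip 89 toolx [-48.3311 -28.3969] tooly [-7.0001  5.7913] ((624.9116821289062, 127.30248260498047), (13.052812576293945, 20.79949378967285), 23.38159942626953)
top box 402 toolx [-57.085   28.6297] tooly [-47.3497  44.2011] ((614.97021484375, 151.39175415039062), (93.7965316772461, 89.80125427246094), 22.283536911010742)
```

Basket at (0.611,0.1615), yaw 22.5°. It needs about 3.6 mm along tool y. I'll descend to just above the tray rim and look again.

>>> step_arm(moves=[0,0.0036,0.004,0,0,0,0,0,0,0.01,0,0,0,0,0,0,0.016,0,0,0,0,0,0,0.018,0,0,0,0,0,0,0.018,0,0,0,0,0,0,0.018,0,0,0,0,0,0,0.014,0,0,0,0,0,0,0.012,0,0,0,0,0,0,0.008,0,0,0,0,0,0,0.004,0,0,0,0,0,0,0.002,0,0,0,0,0,0,0,0,0,0,0,0,0,0,0,0,0,0])

```text
clock: 19.53
tcp_pos: [0.6152, 0.1652, 0.2073]
ee_rot: [0.001, 0.557, 0.83, 0.001]
ft_force: [0.4, 0.2, -4.4]
opening: 0.0139
gripper_force: 30.0
```

```bash
cat >> m.py <<'E'
  m=(abs(L[:,0])<.085)&(abs(L[:,1])<.075)&(P[:,2]>.014)&(P[:,2]<.0225)
  print(c,"trayrim",m.sum(),'toolx',np.percentile(L[m,0],[1,99])*1000,'tooly',np.percentile(L[m,1],[1,99])*1000)
E
python3 m.py; python3 -c "
import cv2
im=cv2.imread('pics/side7.png');cv2.imwrite('pics/s8.png',cv2.resize(im[180:340,180:320],(525,600)))"
```

```text
tcp [0.6152 0.1652 0.2073] tool delta [-0.0014 -0.0011 -0.1227] yaw_y 22.25 tilt z [ 0.0019  0.0002 -1.    ] F [ 0.38  0.19 -4.38]
side basket [array([0.6137, 0.1618, 0.031 ])]
side basket_bar [array([0.6139, 0.1615, 0.1569])]
side basket_grip [array([0.6157, 0.1667, 0.2584])]
side tray []
side tray_in []
side rim 535 toolx [-59.1276  55.1394] tooly [-47.7571  45.5221] ((615.5767822265625, 162.76695251464844), (95.13394927978516, 115.82106018066406), 22.592985153198242)
side grip 344 toolx [-48.5342  47.1364] tooly [-19.875  15.754] ((612.2789916992188, 163.6632080078125), (36.408164978027344, 94.02525329589844), 6.108914375305176)
side box 1887 toolx [-57.4874  54.5544] tooly [-47.2817  45.1939] ((615.5767822265625, 162.76695251464844), (95.13394927978516, 115.82106018066406), 22.592985153198242)
side trayrim 326 toolx [-65.1641  64.0607] tooly [-57.6386  51.5184]
top basket [array([0.6148, 0.1648, 0.0285])]
top basket_bar [array([0.6119, 0.1682, 0.1615])]
top basket_grip [array([0.6164, 0.1602, 0.2592])]
top tray [array([0.6133, 0.1645, 0.0049])]
top tray_in [array([0.6139, 0.166 , 0.0041])]
top rim 136 toolx [-57.3834  18.4489] tooly [-48.2183  44.8553] ((614.0302734375, 122.12641906738281), (59.94265365600586, 120.30777740478516), 75.05123901367188)
top grip 62 toolx [-49.2169 -29.1159] tooly [-7.7369  4.9907] ((628.7288208007812, 128.40786743164062), (13.08006477355957, 20.184843063354492), 19.655553817749023)
top box 246 toolx [-57.3298  19.837 ] tooly [-48.0713  44.5079] ((620.8973388671875, 148.97906494140625), (94.9197006225586, 80.80265045166016), 22.018871307373047)
top trayrim 115 toolx [-64.779   25.6263] tooly [-57.168   50.7918]
```

View pics/s8.png

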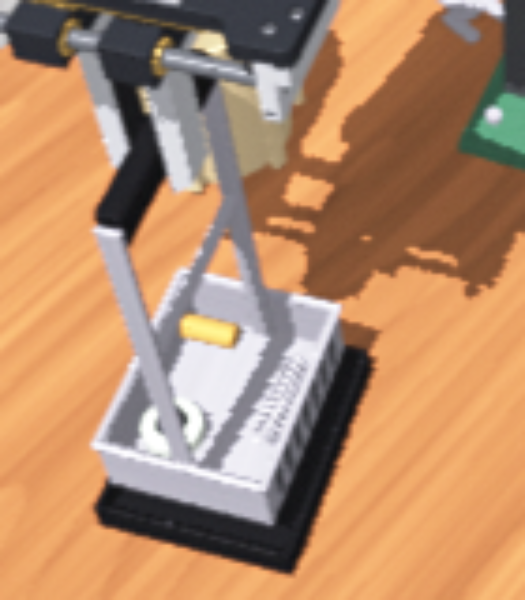

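The basket (215,420) is level just above the tray (240,520). It is about 1.7 mm off along tool y and 1 mm along x. I'll correct that and lower it.

>>> step_arm(moves=[0.001,-0.0017,0,0,0,0,0,0,0,0.002,0,0,0,0,0,0,0.003,0,0,0,0,0,0,0.003,0,0,0,0,0,0,0.003,0,0,0,0,0,0,0.003,0,0,0,0,0,0,0.003,0,0,0,0,0,0,0.002,0,0,0,0,0,0,0,0,0,0,0])

```text
clock: 20.88
tcp_pos: [0.612, 0.1653, 0.1864]
ee_rot: [-0.001, 0.557, 0.83, -0.0]
ft_force: [-0.2, -0.0, -3.8]
opening: 0.0135
gripper_force: 30.0
```

>>> step_arm(moves=[0,0,0.0015,0,0,0,0,0,0,0.0015,0,0,0,0,0,0,0.001,0,0,0,0,0,0,0,0,0,0,0])

```text
clock: 21.22
tcp_pos: [0.6124, 0.1654, 0.183]
ee_rot: [-0.0, 0.557, 0.83, -0.0]
ft_force: [-0.7, 0.1, -3.8]
opening: 0.0137
gripper_force: 30.0
```

>>> step_arm(moves=[0,0,0.001,0,0,0,0,0,0,0.0005,0,0,0,0,0,0,0,0,0,0,0])

```text
clock: 21.47
tcp_pos: [0.6124, 0.1654, 0.1816]
ee_rot: [-0.0, 0.557, 0.83, -0.0]
ft_force: [0.5, 0.2, -3.3]
opening: 0.0139
gripper_force: 30.0
```

>>> step_arm(moves=[0,0,0.0005,0,0,0,0,0,0,0.0005,0,0,0,0,0,0,0,0,0,0,0])

```text
clock: 21.72
tcp_pos: [0.6125, 0.1654, 0.1807]
ee_rot: [-0.0, 0.557, 0.83, -0.0]
ft_force: [-0.1, 0.2, -3.2]
opening: 0.0136
gripper_force: 30.0
```

>>> step_arm(moves=[0,0,0.0005,0,0,0,0,0,0,0.0005,0,0,0,0,0,0,0,0,0,0,0])

```text
clock: 21.97
tcp_pos: [0.6125, 0.1654, 0.1797]
ee_rot: [-0.0, 0.557, 0.83, -0.0]
ft_force: [-0.6, -0.1, -4.7]
opening: 0.0136
gripper_force: 30.0
```

>>> step_arm(moves=[0,0,0.0005,0,0,0,0,0,0,0.0005,0,0,0,0,0,0,0,0,0,0,0])

```text
clock: 22.22
tcp_pos: [0.6128, 0.1653, 0.1796]
ee_rot: [0.0, 0.557, 0.83, 0.0]
ft_force: [-0.8, -0.7, 0.4]
opening: 0.0141
gripper_force: 30.0
```

It has touched down and the weight is off the gripper. Now I'll release it.

>>> step_arm(moves=[0,0,0,0,0,0,0.018,0,0,0,0,0,0,0.024,0,0,0,0,0,0,0.032,0,0,0,0,0,0,0.044,0,0,0,0,0,0,0.05,0,0,0,0,0,0,0.05,0,0,0,0,0,0,0.05,0,0,0,0,0,0,0.05])

```text
clock: 22.88
tcp_pos: [0.6126, 0.1654, 0.1787]
ee_rot: [0.0, 0.557, 0.83, -0.0]
ft_force: [-0.2, -0.5, -0.1]
opening: 0.0501
gripper_force: 0.0
```

>>> step_arm(moves=[0,0,-0.008,0,0,0,0.05,0,0,-0.015,0,0,0,0.05,0,0,-0.02,0,0,0,0.05,0,0,-0.03,0,0,0,0.05,0,0,-0.03,0,0,0,0.05,0,0,-0.02,0,0,0,0.05,0,0,-0.01,0,0,0,0.05,0,0,0,0,0,0,0.05,0,0,0,0,0,0,0.05,0,0,0,0,0,0,0.05])

```text
clock: 23.72
tcp_pos: [0.6116, 0.1652, 0.3095]
ee_rot: [-0.001, 0.557, 0.83, -0.001]
ft_force: [-0.4, -0.1, -0.9]
opening: 0.0499
gripper_force: 0.0
```

```bash
python3 -c "
from h import *
print(ctrl.sense()['ft_force'])
for c in('side','top'):
  im,d=ctrl.snapshot(c);cv2.imwrite(f'pics/{c}9.png',im)
  for n in('basket','basket_bar','basket_grip','tray','tray_in','canister','pump','wrench'): print(c,n,[np.round(r['centre'],4) for r in ctrl.place_of(c,n)[:1]])
  P=pts(c,d,np.ones(d.shape,bool));near=np.hypot(P[:,0]-.614,P[:,1]-.164)<.1
  for nm,lo,hi in(('box',.03,.05),('tray',.014,.0225),('grip',.225,.25)):
    m=near&(P[:,2]>lo)&(P[:,2]<hi)
    print(nm,cv2.minAreaRect((P[m,:2]*1000).astype(np.float32)),np.percentile(P[m,2],[2,98]))
im=cv2.imread('pics/side9.png');cv2.imwrite('pics/s10.png',cv2.resize(im[130:350,160:440],(760,597)))
"
```

```text
[-0.37512555 -0.06589857 -0.91215376]
side basket [array([0.6113, 0.1651, 0.004 ])]
side basket_bar [array([0.6121, 0.166 , 0.1313])]
side basket_grip [array([0.616 , 0.1646, 0.2327])]
side tray []
side tray_in []
side canister [array([ 0.7825,  0.0074, -0.0009])]
side pump [array([ 0.3821, -0.0268,  0.0046])]
side wrench [array([ 0.7837, -0.1778,  0.001 ])]
box ((612.9323120117188, 162.94183349609375), (95.06637573242188, 116.60256958007812), 22.267187118530273) [0.03057536 0.04794157]
tray ((613.8494873046875, 163.63710021972656), (110.96957397460938, 130.66265869140625), 22.398624420166016) [0.01418055 0.02221191]
grip ((612.0670166015625, 163.16586303710938), (14.798786163330078, 106.15003204345703), 21.82979393005371) [0.22654053 0.24635148]
top basket [array([0.6097, 0.1681, 0.0016])]
top basket_bar [array([0.6099, 0.1662, 0.1345])]
top basket_grip [array([0.6146, 0.1623, 0.2345])]
top tray [array([ 7.852e-01, -1.745e-01, -2.000e-04])]
top tray_in []
top canister [array([ 0.7862,  0.012 , -0.0019])]
top pump [array([ 0.3809, -0.0232,  0.0016])]
top wrench [array([ 0.7829, -0.1759, -0.0013])]
box ((612.9443359375, 160.46923828125), (93.07785034179688, 106.03376770019531), 22.210716247558594) [0.03287095 0.04787382]
tray ((614.865478515625, 160.37884521484375), (109.79613494873047, 121.0153579711914), 22.46381378173828) [0.01425163 0.0222075 ]
grip ((623.9136962890625, 135.2097930908203), (14.583391189575195, 40.770057678222656), 21.225631713867188) [0.22704094 0.24527103]
```

View pics/s10.png

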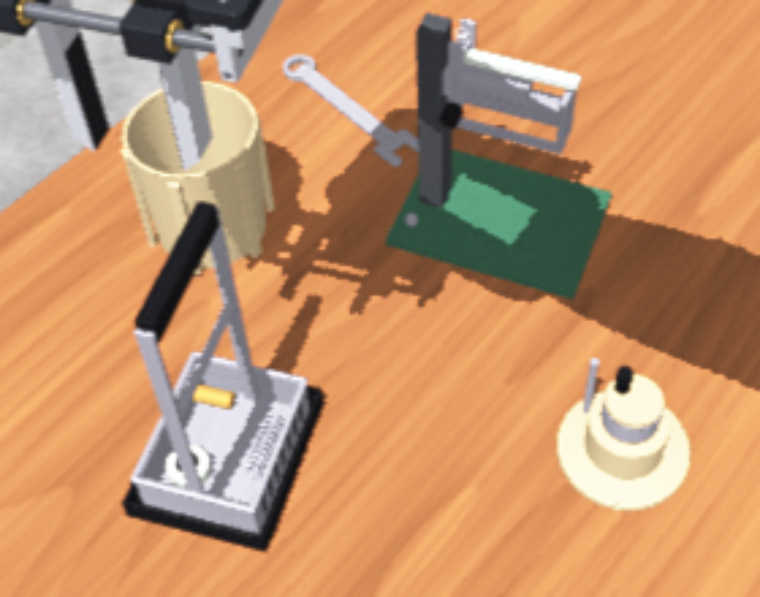

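The basket (225,440) stands upright and flat inside the tray, about 1 mm off centre. The gripper is well above it, and the canister, pump and wrench have not moved.

```bash
python3 -c "
from cell import ctrl
print(ctrl.close_job())"
```

```text
the job is handed in; nothing more can be done
None
```

The basket is off the hook and was handed in standing released, upright and flat in the drip tray, about 1 mm off centre by camera; the canister, pump and wrench are where they were, and the hand-in gave no verdict.

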